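# Set the tablet stand's column to its tape mark and clamp it with the cam lever

## Task

Set the height of the tablet stand: take hold of its springy column, push it down until the middle of the tape wound round it is level with the top of the cam ring, and, still holding the column there, swing the ring's lever clockwise until it is fully closed. Do not start closing the lever until the column is at its mark, leave everything else on the worktop where it is, and finish still gripping the column with the lever closed and the tape at the ring.

Things in the scene. Friction and masses are not known exactly. Their poses are not given: they have to be found in the camera images.
- collar_rim (a point): Point on the column's axis, level with the flat top face of the steel cam ring (45 mm across) on the tablet stand: a dark round foot (140 mm across, 16 mm thick, heavy, does not move) with an upright steel tube; the ring sits on the tube, its top 142 mm above the worktop. z is up. Only the column and the lever's wing rise above this point.
- column: The stand's sliding column, an upright round aluminium bar of 22 mm diameter coming out of the ring; origin at its top end on the axis, 94 mm above the ring at the start; its last 10 mm is a thinner stud (12 mm). It slides 60 mm down and spins freely, so it turns with a hand that grips it. A spring pushes it up with about 2 to 4 N, and returns it if let go before the lever clamps it.
- tape_mark (a point): Centre, on the column's axis, of the band of dark tape, 6 mm wide, wound round the column to mark the wanted height. At the start it is 27 to 47 mm above the ring; it moves with the column. The column is at its mark when this point is level with collar_rim.
- cam_lever (a joint): Angle of the cam ring with its lever, rad: 0 = open (starts at 0 to 0.2), 0.95 = fully closed (stop). The ring turns about the column's axis, clockwise seen from above to close, with about 0.15 to 0.4 N m (5 to 12 N at the wing), and stays where it is left. Inside it a cam presses a shoe on the column: it begins to grip at about 0.4 and holds the column firmly when closed.
- wing (a point): Middle of the lever's upright thumb wing, 20 mm above the ring's top and 33 mm out from its axis. It is a flat steel plate 6 mm thick in a radial plane, from 20 to 47 mm out, up to 33 mm above the ring. A finger gripping the column just above the ring pushes the flat of the wing round as the hand turns about the column, the wing 25 to 55 degrees ahead of it.
- honey_jar: Honey jar, 62 mm across, 85 mm tall; origin in its foot. To be left alone.
- cradle: The stand's tablet cradle, a flat aluminium plate 90 x 130 mm with a 22 mm high lip, lying at the front left; origin under its middle. To be left alone.
- espresso_cup: Small striped cup, 49 mm tall, at the front of the sink; origin in its foot. To be left alone.
- tablet: Tablet computer, 170 x 246 x 8 mm, lying flat left of the sink; origin under its middle. To be left alone.
- teaspoon: Teaspoon, 130 mm long, lying at the front of the sink. To be left alone.
- spice_jar: Spice jar with a red cap, 45 mm across, 106 mm tall, right of the stand; origin in its foot. To be left alone.
Not all that is in view belongs to the job. Leave any pink look-alike of the part that bears collar_rim alone.

How it is judged (in metres and radians):
On the way, in this order (a step that is already met when the one before it is completed fails the run):
1. the column is held by the fingers with the tape level with the ring (within 4 mm), the lever still open (z of tape_mark in the frame of collar_rim between -0.004 and 0.004 m and value of joint cam_lever below 0.4 rad and contact force between the fingers and column above 2 N), for 0.3 s.
2. the lever is closed while the fingers hold the column at the mark (z of tape_mark in the frame of collar_rim between -0.004 and 0.004 m and value of joint cam_lever above 0.85 rad and contact force between the fingers and column above 2 N), for 0.3 s.
At the end, for the whole second after the job is handed in: The middle of the tape is level with the cam ring's top within 4 mm, the lever is closed (beyond 0.85 of its 0.95 rad), and the fingers still grip the column (more than 2 N), all at rest (all of step 2 and linear speed of column below 0.01 m/s); the arm keeps its last pose, push and grip.
It fails at once if the lever is swung past 0.45 rad while the tape is more than 6 mm from the ring (value of joint cam_lever above 0.45 rad and (z of tape_mark in the frame of collar_rim above 0.006 m or z of tape_mark in the frame of collar_rim below -0.006 m)).
It fails at once if something else on the worktop is shifted by more than 20 mm (distance of any of honey_jar, spice_jar, cradle, espresso_cup, tablet, teaspoon from where it was at the start of the episode above 0.02 m).
It also fails if it takes over 42 s, if anything falls off the work surface, if the arm or the gripper's body presses on something with over 40 N, if the wrist force passes 120 N, or if a joint passes its speed limit or range.

## Robot

A 7-joint arm with a two-finger parallel gripper is mounted at the origin on a cart in front of the work surface, level with it; the furniture and walls round the work are solid. World frame = base frame: x ahead of the robot, y to its left, z up, the work surface at z = 0. Lengths are in m, angles in degrees, forces in N, time in s.
With the tool pointing down it reaches from about 0.35 to 0.9 m from the base axis. Payload 19.9 kg.
Tool frame: the origin (TCP) lies between the finger pads; the fingertips stand 8 mm ahead of it and the grasp point (between the pads) lies 11 mm behind it (manip.tips_ahead is the distance from the TCP to the fingertips, in m); z points along the fingers, y is the line along which they close (so a half turn about z gives the same grasp; the last joint's range is limited). The gripper opens to 94 mm and grips with 3 to 60 N. Pads are 16 mm wide; open, the fingers measure 119 mm over their backs; the gripper's body (75 mm by 177 mm) begins 78 mm behind the grasp point.
Start: joints at [74.513, 23.915, -0.59, 92.452, 0.269, 63.638, -3.037], TCP at [0.142, -0.609, 0.213] pointing down, gripper open.
Joint ranges: [-161.28, 161.28], [-22.2, 115.67], [-73.04, 71.86], [3.21, 147.25], [-68.34, 248.33], [10.77, 114.83], [-161.83, 161.83]. Speed limits (degrees/s): [108.29, 108.29, 136.94, 136.94, 172.46, 172.46, 172.46].

## Interface

Orientations are given as [roll, pitch, yaw] about the fixed x, y, z axes, in that order (R = Rz(yaw) Ry(pitch) Rx(roll)).
In Python, from station import manip, vision gives the robot as it stands.
- The arm moves only by the tool arm_command, never from a script. Its argument "moves" is a list of rows, each an object of numbers: "tx", "ty", "tz": the shift along the tool's x, y, z normalised to -1 to 1, where 1 is 250 mm; "wx", "wy", "wz": the turn, a rotation vector about the tool's x, y, z normalised to -1 to 1, where 1 is 2 rad. A call has 1 to 10 rows; each row is the pose to reach, as a shift and turn from the pose commanded when the call began, along the tool's axes at that moment; what a row does not reach only later rows make up. A row lasts 1/12 s, in which the tool goes at most 41.7 mm and 7.16 degrees, less where a joint would pass 70% of its speed; a pose out of reach is approached as far as the arm can. A call with a number of a shift or a turn outside -1 to 1 is refused whole. A call with a gripper value outside its range is refused whole. "fingers" is the opening, from 0 (shut) to 1 (fully open), set as the call begins (left out, the last holds). The fingers move at their own pace and stop on an object; "squeeze" is the grip in N (left out, the last holds). Time passes only in rows, so rows that repeat a pose let the fingers close. It gives the time, the measured TCP pose, the force, the opening and the grip force at its end, in the units of the state.
- manip.read_state(): the state, without advancing time (a new reading comes with each control period).
- vision.camera(name): name is "scene" or "top"; returns a dict with "img" (384x512x3 uint8, red, green, blue), "camera_matrix" (3x3 intrinsics, pixels), "rvec" (rotation vector, rad) and "tvec" (3), from world to camera coordinates, as OpenCV has them. Camera axes: x right, y down, z forward; pixel columns grow to the right and rows downward; lengths in m; the calibration is good to about 2 mm. A picture is of the moment at which its call begins. There is no depth.
- manip.finish_job(): hands the job in; it is judged then, once.
The state is a dict: "time": time; "qpos": joint angles; "qvel": joint speeds; "tau": joint torques, N m; "ee_pos": TCP position; "tcp_rot": TCP orientation; "wrist_force": force on the tool from outside, world axes, zero at the start; "moment": the same for the moment, N m; "finger_gap": finger opening in m; "finger_force": force on a finger pad.
Only numpy, scipy, OpenCV 4.12 (cv2) and the standard library are available. Lean on these libraries where they do the work, as an engineer would, in place of code of your own. Each camera call takes 0.05 s, during which the arm holds its last target. There are 200 camera calls.

## Working session

There is one attempt and no reset: what is moved stays moved. The work goes in short steps, Python scripts to look and compute and a tool call to move; the robot and the scene stay as the last step left them, time stands still between calls to the robot, and variables do not carry over. Pictures are saved under pics/ and viewed, at most 10 in all, crops included, and the job is handed in when it is done.

Besides the shell and the picture viewer there is one more tool, called after "Request:" by a JSON object that holds its "fn" and its "kwargs". arm_command: Moves the arm, as the interface text tells. Its arguments: {"type":"object","properties":{"moves":{"type":"array","items":{"type":"object","properties":{"tx":{"type":"number"},"ty":{"type":"number"},"tz":{"type":"number"},"wx":{"type":"number"},"wy":{"type":"number"},"wz":{"type":"number"}}}},"fingers":{"type":"number"},"squeeze":{"type":"number"}},"required":["moves"]}

```bash
mkdir -p pics; ls
cat > h.py <<'E'
import numpy as np, cv2
from station import manip, vision
def cam(n):
    c=vision.camera(n); R=cv2.Rodrigues(np.array(c["rvec"],float))[0]
    return c["img"][:,:,::-1].copy(),np.array(c["camera_matrix"]),R,np.array(c["tvec"],float).ravel()
def ray(K,R,t,px):
    d=R.T@np.linalg.solve(K,np.array([px[0],px[1],1.])); return -R.T@t,d
def atz(K,R,t,px,z):
    o,d=ray(K,R,t,px); return o+d*(z-o[2])/d[2]
def proj(K,R,t,p):
    q=K@(R@np.array(p,float)+t); return q[:2]/q[2]
E
python3 - <<'E'
from h import *
for n in("scene","top"):
    i,K,R,t=cam(n); cv2.imwrite(f"pics/{n}0.png",i); np.savez(f"{n}.npz",K=K,R=R,t=t); print(n,K[0,0],-R.T@t,R[2])
s=manip.read_state(); print(s)
E
```

```text
pics
scene 467.80721694706267 [-0.41483818  0.95043297  1.53393363] [ 0.48556491 -0.53671158 -0.69004884]
top 347.88600142260026 [ 0.43605284 -0.11358328  1.27918809] [ 0.1156792  -0.01376969 -0.99319118]
{'time': 0.1, 'qpos': array([74.51276791, 23.94588713, -0.58892437, 92.48001426,  0.26690733,
       63.63752735, -3.03607378]), 'qvel': array([-0.08449922, -0.13067412, -0.07340494, -0.12115908,  0.04518256,
       -0.01133634,  0.06471366]), 'tau': array([ 3.23582477e-03, -8.52586269e+01,  6.41179886e-01, -4.26698899e+01,
       -4.88924235e-02,  1.63619325e-02,  6.97170799e-05]), 'ee_pos': array([ 0.14167476, -0.60840958,  0.21288924]), 'tcp_rot': array([-1.79938029e+02,  3.28255682e-03,  1.31081778e+01]), 'wrist_force': array([-0.54392572,  0.901958  , -0.28571939]), 'moment': array([-0.00819918, -0.01862086,  0.05223532]), 'finger_force': 0.0, 'finger_gap': 0.09431261143848543}
```

View pics/scene0.png

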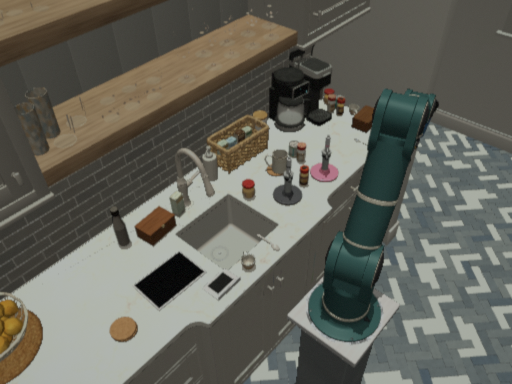

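View pics/top0.png

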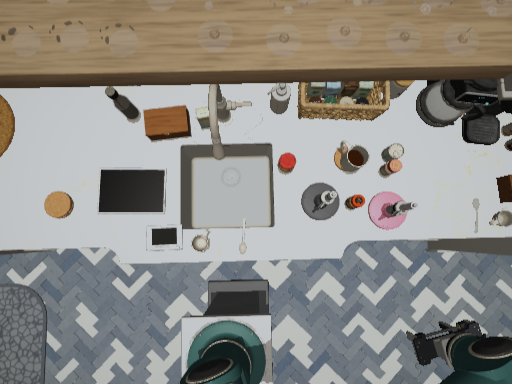

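The scene picture has two candidate stands: the dark-footed one at scene (288,190) / top (320,201), and the pink look-alike at scene (325,165) / top (388,210). By the description I choose the dark one, and I'll check it in one close crop.

Run:
```python
import cv2,numpy as np
a=cv2.imread("pics/scene0.png")[152:208,262:312]; b=cv2.imread("pics/top0.png")[176:226,298:373-37]
A=cv2.resize(a,None,fx=10,fy=10,interpolation=cv2.INTER_CUBIC)
b=cv2.imread("pics/top0.png")[182:224,300:342-12]
B=cv2.resize(b,None,fx=10,fy=10,interpolation=cv2.INTER_CUBIC)
C=np.zeros((560,800,3),np.uint8); C[:,:500]=A; C[:420,500:]=B
for k in range(0,50,10): cv2.putText(C,str(262+k),(k*10,10),0,.4,(0,255,255)); 
for k in range(0,56,10): cv2.putText(C,str(152+k),(0,k*10+4),0,.4,(0,255,0))
cv2.imwrite("pics/c1.png",C)
```

```text
(no output)
```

View pics/c1.png

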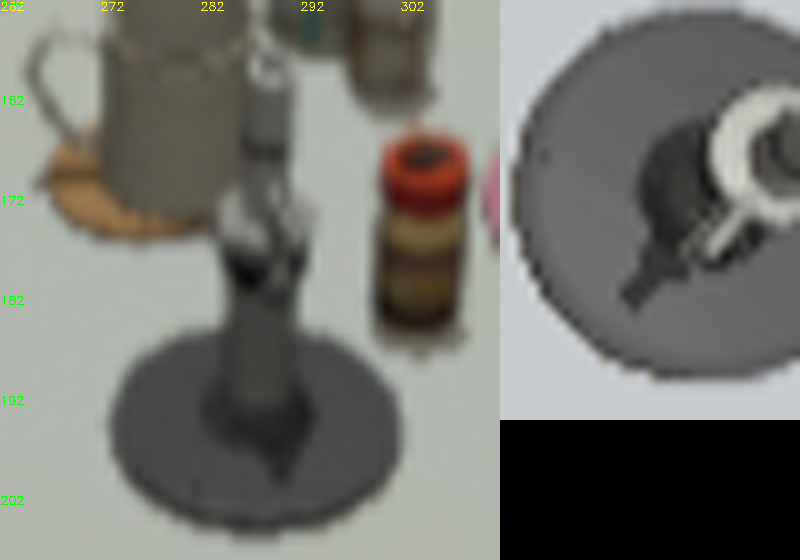

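The crop confirms the dark foot with a steel ring. The tape is near scene (288.7,167), the ring top near (288,172), and the wing near scene (290,176) and top (322,205).

Run:
```python
from h import *
from scipy.optimize import least_squares
L=lambda n:[np.load(n+".npz")[k] for k in("K","R","t")]
T,S=L("top"),L("scene")
g=cv2.imread("pics/top0.png"); m=((g.max(2)<135).astype(np.uint8)); 
out=[]
for n,C,win in(("top",T,(300,342,180,222)),("scene",S,(270,304,180,208))):
    g=cv2.imread(f"pics/{n}0.png").max(2)
    # foot outline fit: maximise edge contrast along projected circle
    def score(p):
        a=np.linspace(0,2*np.pi,180); v=[]
        for r in(.066,.075):
            P=np.array([proj(*C,(p[0]+r*np.cos(x),p[1]+r*np.sin(x),.016 if n=="top" else .012)) for x in a])
            v.append(cv2.remap(g,P[:,0].astype(np.float32),P[:,1].astype(np.float32),cv2.INTER_LINEAR).ravel().astype(float))
        return np.median(v[1]-v[0])*0+np.mean(np.clip(v[1]-v[0],0,80))
    c0=atz(*C,(320.5,201.3) if n=="top" else (287.8,194.5),.016)[:2]
    best=max(((score(c0+np.array([i,j])*.001),i,j) for i in range(-10,11,1) for j in range(-10,11,1)))
    c=c0+np.array(best[1:])*.001; print(n,c0,best,c)
    out.append(c)
c=np.mean(out,0); print("c",c)
for n,C in(("top",T),("scene",S)):
    for z in(.016,.142,.169,.179,.189,.226,.236): print(n,z,proj(*C,(*out[0],z)).round(1),proj(*C,(*out[1],z)).round(1))
for a in range(180,360,15):
    d=np.radians(a); p=lambda r:(c[0]+r*np.cos(d),c[1]+r*np.sin(d),.175)
    print(a,[proj(*C,p(r)).round(1).tolist() for C in(T,S) for r in(.02,.047)])
```

```text
top [ 0.55064888 -0.35335907] (np.float64(79.11111111111111), 2, 0) [ 0.55264888 -0.35335907]
scene [ 0.54107527 -0.34754617] (np.float64(68.65555555555555), 6, -2) [ 0.54707527 -0.34954617]
c [ 0.54986208 -0.35145262]
top 0.016 [320.5 200.8] [319.5 202.3]
top 0.142 [327.6 197.1] [326.5 198.8]
top 0.169 [329.3 196.2] [328.2 197.9]
top 0.179 [329.9 195.8] [328.8 197.6]
top 0.189 [330.6 195.5] [329.5 197.3]
top 0.226 [333.2 194.1] [332. 196.]
top 0.236 [333.9 193.8] [332.8 195.6]
scene 0.016 [286.6 192.8] [287.1 193.7]
scene 0.142 [287.5 172.6] [288.  173.5]
scene 0.169 [287.7 168. ] [288.2 169. ]
scene 0.179 [287.8 166.3] [288.3 167.3]
scene 0.189 [287.9 164.6] [288.3 165.5]
scene 0.226 [288.2 158.2] [288.6 159.1]
scene 0.236 [288.3 156.4] [288.7 157.3]
180 [[329.4, 203.1], [329.8, 211.5], [291.5, 169.3], [296.3, 171.9]]
195 [[331.0, 202.8], [333.6, 210.9], [292.1, 168.7], [297.7, 170.4]]
210 [[332.5, 202.2], [337.1, 209.4], [292.4, 168.0], [298.4, 168.7]]
225 [[333.7, 201.1], [340.0, 207.0], [292.4, 167.2], [298.4, 166.9]]
240 [[334.7, 199.8], [342.2, 203.9], [292.1, 166.5], [297.7, 165.2]]
255 [[335.2, 198.3], [343.5, 200.3], [291.6, 165.8], [296.3, 163.7]]
270 [[335.3, 196.7], [343.8, 196.5], [290.7, 165.3], [294.4, 162.4]]
285 [[335.1, 195.1], [343.1, 192.7], [289.8, 164.9], [292.1, 161.5]]
300 [[334.4, 193.6], [341.4, 189.3], [288.6, 164.7], [289.5, 161.0]]
315 [[333.3, 192.4], [338.9, 186.3], [287.5, 164.6], [286.8, 160.9]]
330 [[332.0, 191.4], [335.8, 184.1], [286.4, 164.8], [284.2, 161.2]]
345 [[330.4, 190.8], [332.2, 182.7], [285.4, 165.1], [281.8, 162.0]]
```

Run:
```python
from h import *
A={n:np.mean([cam(n)[0].astype(float) for _ in range(8)],0) for n in("scene","top")}
np.savez("avg.npz",**A)
a=A["scene"].mean(2)
np.set_printoptions(linewidth=200)
print("cols",list(range(283,296)))
for r in range(152,182): print(r,a[r,283:296].round(0).astype(int))
z=cv2.resize(np.uint8(A["scene"][150:184,274:304]),None,fx=13,fy=13,interpolation=cv2.INTER_NEAREST)
y=cv2.resize(np.uint8(A["top"][180:214,310:340]),None,fx=13,fy=13,interpolation=cv2.INTER_NEAREST)
C=np.hstack([z,y])
for k in range(0,30,5):
    cv2.putText(C,str(274+k),(k*13,10),0,.35,(0,255,255)); cv2.putText(C,str(310+k),(390+k*13,10),0,.35,(0,255,255))
for k in range(0,34,5): cv2.putText(C,str(150+k),(0,k*13+10),0,.35,(0,255,0)); cv2.putText(C,str(180+k),(390,k*13+10),0,.35,(0,255,0))
cv2.imwrite("pics/c2.png",C)
```

```text
cols [283, 284, 285, 286, 287, 288, 289, 290, 291, 292, 293, 294, 295]
152 [ 84  82  76  92 143 125  77  75  78  72  63  69  68]
153 [ 83  82  76  81 118 110  69  66  71  67  62  67  65]
154 [ 83  81  78  85 124 107  68  61  65  61  60  66  65]
155 [ 83  81  82  94 128 140  91  69  66  59  62  72  73]
156 [ 84  84  99  97 110 145 119  94  82  67  69  77  73]
157 [ 97  93  95  92 124 117 119 119 123 101  94  94  88]
158 [ 95  90  76  91 150 108 102 122 152 152 150 150 145]
159 [ 83  83  79  86 139 130 133 125 151 174 176 177 173]
160 [ 85  84  79  77 100 123 133 117 137 174 179 179 177]
161 [ 84  81  80  74  79  89  93  93 133 174 179 179 179]
162 [ 83  82  80  73  76  82  85  89 134 175 179 180 179]
163 [ 84  83  80  72  76  82  84  92 142 175 179 180 180]
164 [ 85  83  79  68  76  83  84  91 141 175 179 179 180]
165 [ 85  83  78  61  74  80  82  89 142 175 179 179 180]
166 [ 84  83  77  54  58  64  65  79 146 176 179 179 180]
167 [ 84  83  78  62  53  55  50  73 149 176 179 180 180]
168 [ 84  82  78  71  70  74  70  90 162 178 179 179 179]
169 [ 84  82  80  74  78  83  86  99 170 179 179 179 179]
170 [ 85  87  96  84  80  87 111 100 160 176 179 179 179]
171 [ 89 110 122  95  81  90 123 102 144 165 176 179 179]
172 [ 95 130 136 100  82  84 106 105 134 147 162 177 179]
173 [ 87 135 138 108  88  77  80 117 121 137 149 175 179]
174 [ 83 131 137 126 116  83  65 108 119 130 154 176 180]
175 [ 92 111 119 123 131 100  60  78 115 115 157 177 179]
176 [123  81  82  90 107  97  60  70  85  95 163 178 179]
177 [146  70  49  57  65  69  57  63  51  79 171 179 179]
178 [161  78  26  32  37  45  67  67  38  85 171 179 179]
179 [173 103  35  13  16  36  74  73  57 123 174 179 179]
180 [175 122  55  22  26  48  66  65  74 157 177 179 179]
181 [176 128  67  47  48  50  50  52  86 170 179 180 180]
```

View pics/c2.png

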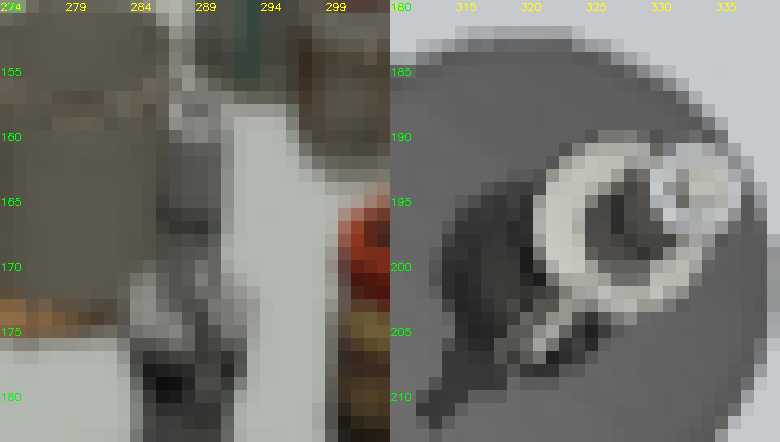

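Run:
```python
from h import *
from scipy.optimize import brentq
L=lambda n:[np.load(n+".npz")[k] for k in("K","R","t")]
T,S=L("top"),L("scene")
def cylz(px,ax,r):
    o,d=ray(*S,px); a=d[:2]@d[:2]; e=o[:2]-ax; b=e@d[:2]; s=(-b-np.sqrt(b*b-a*(e@e-r*r)))/a
    return (o+s*d)[2]
c=np.array([.552,-.352]); o=(-S[1].T@S[2])[:2]; u=(o-c)/np.linalg.norm(o-c); print("cam az",np.degrees(np.arctan2(u[1],u[0])))
for k in(-.004,-.002,0,.002,.004):
    ax=c+u*k; print(k,ax.round(4),"sh",[round(cylz((288.4,v),ax,.011),4) for v in(160.5,160.7,160.9)],"tape",round(cylz((288.4,166.8),ax,.011),4),"ring",round(cylz((286.8,176.3),ax,.0225),4))
for n,C in(("top",T),("scene",S)):
    print(n,proj(*C,(*c,.142)).round(1),proj(*C,(*c,.226)).round(1))
    for a in(125,135,145,155): 
        q=np.radians(a); print(a,[proj(*C,(c[0]+r*np.cos(q),c[1]+r*np.sin(q),z)).round(1).tolist() for r,z in((.02,.175),(.047,.175),(.047,.145))])
s=manip.read_state(); print(s["time"],s["ee_pos"],s["tcp_rot"])
```

```text
cam az 126.58769523672805
-0.004 [ 0.5544 -0.3552] sh [np.float64(0.2196), np.float64(0.2185), np.float64(0.2173)] tape 0.1831 ring 0.1367
-0.002 [ 0.5532 -0.3536] sh [np.float64(0.2212), np.float64(0.2201), np.float64(0.219)] tape 0.1848 ring 0.1384
0 [ 0.552 -0.352] sh [np.float64(0.2229), np.float64(0.2217), np.float64(0.2206)] tape 0.1865 ring 0.1402
0.002 [ 0.5508 -0.3504] sh [np.float64(0.2245), np.float64(0.2234), np.float64(0.2222)] tape 0.1882 ring 0.1419
0.004 [ 0.5496 -0.3488] sh [np.float64(0.2261), np.float64(0.225), np.float64(0.2238)] tape 0.1898 ring 0.1437
top [327.2 197.3] [332.8 194.4]
125 [[324.3, 199.9], [317.6, 204.9], [316.0, 205.6]]
135 [[325.1, 200.7], [319.4, 206.8], [317.7, 207.5]]
145 [[325.9, 201.4], [321.4, 208.4], [319.7, 209.1]]
155 [[326.9, 201.9], [323.7, 209.6], [321.9, 210.3]]
scene [287.5 172.8] [288.1 158.4]
125 [[287.5, 170.1], [287.1, 174.0], [286.9, 179.1]]
135 [[288.2, 170.1], [289.0, 174.0], [288.7, 179.1]]
145 [[289.0, 170.0], [290.8, 173.8], [290.5, 178.9]]
155 [[289.7, 169.8], [292.5, 173.4], [292.2, 178.5]]
0.9 [ 0.14176134 -0.60868835  0.21342037] [-1.79994600e+02  1.93159529e-03  1.31095186e+01]
```

The averaged crop shows the tape's dark band centred at about scene (288.4,166.8), the shoulder edge at row 160.7 and the ring front edge at row 176.3. The wing is at scene (289.7,171-179) and its tip at top (320.5,206.5). So the axis is near (0.552,-0.352), the tape about 46-47 mm above the ring, and the wing at azimuth about 138°. I'll move above the column first.

Request:
{"fn": "arm_command", "kwargs": {"moves": [{"tz": -0.17}, {"tz": -0.34}, {"tz": -0.47}, {"tx": 0.915, "ty": -0.314, "tz": -0.47, "wz": -0.42}, {"tx": 0.915, "ty": -0.314, "tz": -0.47, "wz": -0.42}, {"tx": 0.915, "ty": -0.314, "tz": -0.47, "wz": -0.42}, {"tx": 0.915, "ty": -0.314, "tz": -0.47, "wz": -0.42}, {"tx": 0.915, "ty": -0.314, "tz": -0.47, "wz": -0.42}, {"tx": 0.915, "ty": -0.314, "tz": -0.47, "wz": -0.42}, {"tx": 0.915, "ty": -0.314, "tz": -0.47, "wz": -0.42}], "fingers": 1}}

```text
schema error: expected keys tx, ty, tz, wx, wy, wz
```

Request:
{"fn": "arm_command", "kwargs": {"moves": [{"tx": 0, "ty": 0, "tz": -0.17, "wx": 0, "wy": 0, "wz": 0}, {"tx": 0, "ty": 0, "tz": -0.34, "wx": 0, "wy": 0, "wz": 0}, {"tx": 0, "ty": 0, "tz": -0.47, "wx": 0, "wy": 0, "wz": 0}, {"tx": 0.915, "ty": -0.314, "tz": -0.47, "wx": 0, "wy": 0, "wz": -0.42}, {"tx": 0.915, "ty": -0.314, "tz": -0.47, "wx": 0, "wy": 0, "wz": -0.42}, {"tx": 0.915, "ty": -0.314, "tz": -0.47, "wx": 0, "wy": 0, "wz": -0.42}, {"tx": 0.915, "ty": -0.314, "tz": -0.47, "wx": 0, "wy": 0, "wz": -0.42}, {"tx": 0.915, "ty": -0.314, "tz": -0.47, "wx": 0, "wy": 0, "wz": -0.42}, {"tx": 0.915, "ty": -0.314, "tz": -0.47, "wx": 0, "wy": 0, "wz": -0.42}, {"tx": 0.915, "ty": -0.314, "tz": -0.47, "wx": 0, "wy": 0, "wz": -0.42}], "fingers": 1}}

```text
time: 1.73
ee_pos: [0.3531, -0.4756, 0.3312]
tcp_rot: [179.9, -0.1, 62.1]
wrist_force: [1.4, -0.5, 0.2]
finger_gap: 0.0941
finger_force: 0.0
```

```bash
cat > mv.py <<'E'
from h import *
import sys
from scipy.spatial.transform import Rotation as Q
# usage: mv.py x y z yaw : normalised shift/turn from the present pose
x,y,z,w=map(float,sys.argv[1:5]); s=manip.read_state()
R0=Q.from_euler("xyz",s["tcp_rot"],degrees=True); d=R0.inv().apply(np.array([x,y,z])-s["ee_pos"])/.25
r=(R0.inv()*Q.from_euler("xyz",[180,0,w],degrees=True)).as_rotvec()/2
print(s["time"],s["ee_pos"].round(4),s["tcp_rot"].round(2),s["qpos"].round(0),"F",s["wrist_force"].round(1),"\nt",d.round(4),"w",r.round(4))
E
python3 mv.py .552 -.352 .28 110
```

```text
1.7333 [ 0.3531 -0.4756  0.3312] [ 1.7992e+02 -1.2000e-01  6.2130e+01] [ 62.  16. -15.  88.   4.  76.  19.] F [ 1.4 -0.5  0.2] 
t [0.8084 0.4719 0.2072] w [ 0.0011 -0.0007 -0.4178]
```

Request:
{"fn": "arm_command", "kwargs": {"moves": [{"tx": 0.81, "ty": 0.47, "tz": 0, "wx": 0, "wy": 0, "wz": -0.42}, {"tx": 0.81, "ty": 0.47, "tz": 0, "wx": 0, "wy": 0, "wz": -0.42}, {"tx": 0.81, "ty": 0.47, "tz": 0, "wx": 0, "wy": 0, "wz": -0.42}, {"tx": 0.81, "ty": 0.47, "tz": 0, "wx": 0, "wy": 0, "wz": -0.42}, {"tx": 0.81, "ty": 0.47, "tz": 0, "wx": 0, "wy": 0, "wz": -0.42}, {"tx": 0.81, "ty": 0.47, "tz": 0, "wx": 0, "wy": 0, "wz": -0.42}, {"tx": 0.81, "ty": 0.47, "tz": 0.2, "wx": 0, "wy": 0, "wz": -0.42}, {"tx": 0.81, "ty": 0.47, "tz": 0.2, "wx": 0, "wy": 0, "wz": -0.42}, {"tx": 0.81, "ty": 0.47, "tz": 0.2, "wx": 0, "wy": 0, "wz": -0.42}, {"tx": 0.81, "ty": 0.47, "tz": 0.2, "wx": 0, "wy": 0, "wz": -0.42}]}}

```text
time: 2.57
ee_pos: [0.5465, -0.3604, 0.2817]
tcp_rot: [-180.0, -0.0, 109.1]
wrist_force: [0.3, -0.2, 0.8]
finger_gap: 0.094
finger_force: 0.0
```

```bash
python3 - <<'E'
from h import *
i=cam("scene")[0][130:210,250:330]; j=cam("top")[0][160:220,290:350]
C=np.zeros((600,800,3),np.uint8); C[:400,:400]=cv2.resize(i,(400,400),interpolation=cv2.INTER_CUBIC); C[:400,400:]=cv2.resize(j,(400,400),interpolation=cv2.INTER_CUBIC)
cv2.imwrite("pics/c3.png",C[:400])
E
python3 mv.py .552 -.352 .2 110
```

```text
2.6667 [ 0.5471 -0.3605  0.2829] [1.7995e+02 1.0000e-01 1.0915e+02] [ 49.  26. -26.  82.  12.  74.  41.] F [ 0.3 -0.5  0.7] 
t [0.0261 0.0295 0.3317] w [ 0.0005  0.0009 -0.0074]
```

View pics/c3.png

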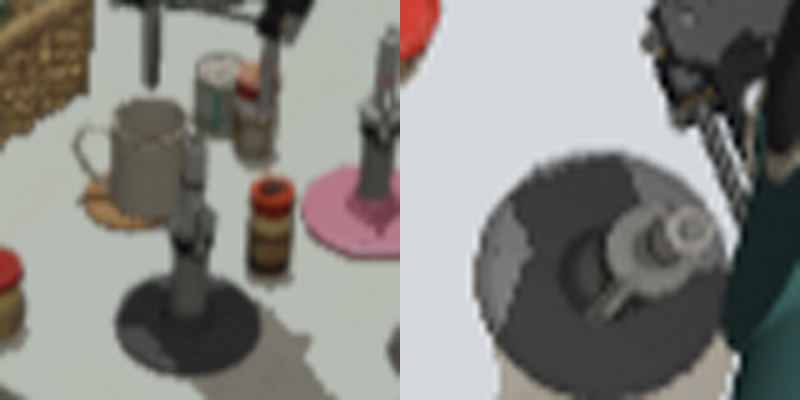

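The scene crop shows the column upright and clear of the open fingers, whose tips are at about scene (280.4,147) and (303.5,153). The last move fell a few mm short, so I'll centre now and compare hand and column again.

Request:
{"fn": "arm_command", "kwargs": {"moves": [{"tx": 0.026, "ty": 0.0295, "tz": 0.09, "wx": 0, "wy": 0, "wz": -0.007}, {"tx": 0.026, "ty": 0.0295, "tz": 0.09, "wx": 0, "wy": 0, "wz": -0.007}, {"tx": 0.026, "ty": 0.0295, "tz": 0.09, "wx": 0, "wy": 0, "wz": -0.007}, {"tx": 0.026, "ty": 0.0295, "tz": 0.09, "wx": 0, "wy": 0, "wz": -0.007}]}}

```text
time: 3.0
ee_pos: [0.552, -0.3515, 0.26]
tcp_rot: [180.0, 0.1, 110.1]
wrist_force: [-0.6, -0.5, 0.3]
finger_gap: 0.0944
finger_force: 0.0
```

```bash
python3 - <<'E'
from h import *
i,K,R,t=cam("scene"); cv2.imwrite("pics/s4.png",i)
s=manip.read_state(); p=s["ee_pos"]; a=np.radians(s["tcp_rot"][2]-90)
for sg in(1,-1):
    for r in(.047,.0595): print(sg,r,proj(K,R,t,(p[0]+sg*r*np.cos(a),p[1]+sg*r*np.sin(a),p[2]-.008)).round(1))
print(proj(K,R,t,(p[0],p[1],.236)),proj(K,R,t,(p[0],p[1],.226)))
c=cv2.resize(i[135:185,268:308],None,fx=12,fy=12,interpolation=cv2.INTER_CUBIC)
for k in range(0,40,5): cv2.putText(c,str(268+k),(k*12,10),0,.35,(0,255,255))
for k in range(0,50,5): cv2.putText(c,str(135+k),(0,k*12+6),0,.35,(0,255,0))
cv2.imwrite("pics/c4.png",c)
E
python3 mv.py .552 -.352 .2 110
```

```text
1 0.047 [278.1 151.5]
1 0.0595 [275.4 150.9]
-1 0.047 [298.5 156.1]
-1 0.0595 [301.2 156.7]
[288.10511119 156.65323554] [288.02694744 158.42223851]
3.05 [ 0.5521 -0.3516  0.26  ] [1.7996e+02 8.0000e-02 1.1009e+02] [ 48.  27. -27.  84.  12.  72.  41.] F [ 0.4 -0.5  0.7] 
t [-0.0012 -0.001   0.2398] w [0.0004 0.0007 0.0008]
```

View pics/c4.png

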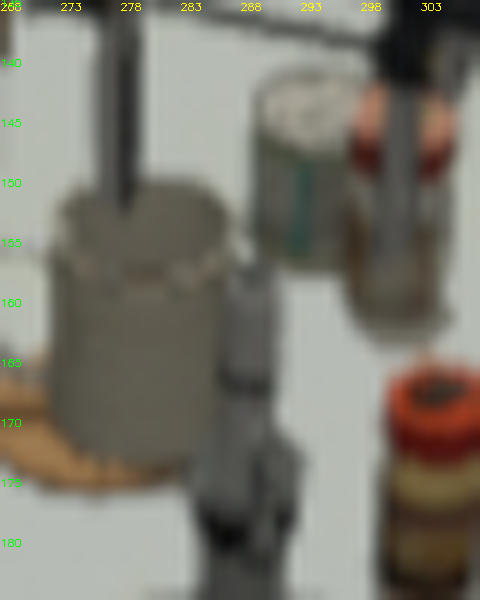

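The fingers straddle the column symmetrically: tips at (278,152) and (299,157), column at 288.6. I'll descend, then close.

Request:
{"fn": "arm_command", "kwargs": {"moves": [{"tx": -0.001, "ty": -0.001, "tz": 0.08, "wx": 0, "wy": 0, "wz": 0}, {"tx": -0.001, "ty": -0.001, "tz": 0.16, "wx": 0, "wy": 0, "wz": 0}, {"tx": -0.001, "ty": -0.001, "tz": 0.24, "wx": 0, "wy": 0, "wz": 0}, {"tx": -0.001, "ty": -0.001, "tz": 0.24, "wx": 0, "wy": 0, "wz": 0}, {"tx": -0.001, "ty": -0.001, "tz": 0.24, "wx": 0, "wy": 0, "wz": 0}]}}

```text
time: 3.47
ee_pos: [0.5516, -0.3515, 0.199]
tcp_rot: [-180.0, -0.0, 110.1]
wrist_force: [0.8, -0.2, 0.9]
finger_gap: 0.0938
finger_force: 0.0
```

Request:
{"fn": "arm_command", "kwargs": {"moves": [{"tx": 0, "ty": 0, "tz": 0, "wx": 0, "wy": 0, "wz": 0}, {"tx": 0, "ty": 0, "tz": 0, "wx": 0, "wy": 0, "wz": 0}, {"tx": 0, "ty": 0, "tz": 0, "wx": 0, "wy": 0, "wz": 0}, {"tx": 0, "ty": 0, "tz": 0, "wx": 0, "wy": 0, "wz": 0}, {"tx": 0, "ty": 0, "tz": 0, "wx": 0, "wy": 0, "wz": 0}, {"tx": 0, "ty": 0, "tz": 0, "wx": 0, "wy": 0, "wz": 0}, {"tx": 0, "ty": 0, "tz": 0, "wx": 0, "wy": 0, "wz": 0}, {"tx": 0, "ty": 0, "tz": 0, "wx": 0, "wy": 0, "wz": 0}, {"tx": 0, "ty": 0, "tz": 0, "wx": 0, "wy": 0, "wz": 0}, {"tx": 0, "ty": 0, "tz": 0, "wx": 0, "wy": 0, "wz": 0}], "fingers": 0, "squeeze": 35}}

```text
time: 4.3
ee_pos: [0.5518, -0.3511, 0.1984]
tcp_rot: [-180.0, -0.0, 110.2]
wrist_force: [-0.8, -0.0, 0.3]
finger_gap: 0.0305
finger_force: 0.0
```

```bash
python3 mv.py .552 -.352 .154 110
```

```text
4.3 [ 0.5518 -0.3511  0.1984] [-1.8000e+02 -1.0000e-02  1.1017e+02] [ 48.  30. -26.  88.  14.  65.  39.] F [-0.8 -0.   0.3] 
t [-0.0036 -0.0006  0.1776] w [-0.     -0.0001  0.0015]
```

Request:
{"fn": "arm_command", "kwargs": {"moves": [{"tx": -0.003, "ty": 0, "tz": -0.01, "wx": 0, "wy": 0, "wz": 0}, {"tx": -0.003, "ty": 0, "tz": -0.01, "wx": 0, "wy": 0, "wz": 0}, {"tx": -0.003, "ty": 0, "tz": -0.01, "wx": 0, "wy": 0, "wz": 0}, {"tx": -0.003, "ty": 0, "tz": -0.01, "wx": 0, "wy": 0, "wz": 0}, {"tx": -0.003, "ty": 0, "tz": -0.01, "wx": 0, "wy": 0, "wz": 0}, {"tx": -0.003, "ty": 0, "tz": -0.01, "wx": 0, "wy": 0, "wz": 0}]}}

```text
time: 4.8
ee_pos: [0.5511, -0.3522, 0.2008]
tcp_rot: [-179.9, -0.0, 110.1]
wrist_force: [-6.0, -0.6, 0.8]
finger_gap: 0.0212
finger_force: 35.0
```

```bash
python3 mv.py .552 -.352 .1545 110; python3 -c "
from h import *
s=manip.read_state();print(s['finger_gap'],s['finger_force'])"
```

```text
4.8 [ 0.5511 -0.3522  0.2008] [-1.7990e+02 -4.0000e-02  1.1013e+02] [ 48.  30. -26.  88.  14.  66.  40.] F [-6.  -0.6  0.8] 
t [-0.0006  0.0038  0.1852] w [-0.0009 -0.0004  0.0012]
0.021194850088190394 35.00417411327362
```

Request:
{"fn": "arm_command", "kwargs": {"moves": [{"tx": 0, "ty": -0.004, "tz": 0.02, "wx": 0, "wy": 0, "wz": 0}, {"tx": 0, "ty": -0.004, "tz": 0.05, "wx": 0, "wy": 0, "wz": 0}, {"tx": 0, "ty": -0.004, "tz": 0.08, "wx": 0, "wy": 0, "wz": 0}, {"tx": 0, "ty": -0.004, "tz": 0.11, "wx": 0, "wy": 0, "wz": 0}, {"tx": 0, "ty": -0.004, "tz": 0.14, "wx": 0, "wy": 0, "wz": 0}, {"tx": 0, "ty": -0.004, "tz": 0.165, "wx": 0, "wy": 0, "wz": 0}, {"tx": 0, "ty": -0.004, "tz": 0.185, "wx": 0, "wy": 0, "wz": 0}, {"tx": 0, "ty": -0.004, "tz": 0.185, "wx": 0, "wy": 0, "wz": 0}, {"tx": 0, "ty": -0.004, "tz": 0.185, "wx": 0, "wy": 0, "wz": 0}]}}

```text
time: 5.55
ee_pos: [0.5511, -0.3522, 0.1545]
tcp_rot: [-180.0, -0.0, 110.2]
wrist_force: [-2.2, -0.1, 3.6]
finger_gap: 0.0217
finger_force: 35.0
```

```bash
python3 mv.py .551 -.352 .1545 110
python3 - <<'E'
from h import *
I=np.mean([cam("scene")[0].astype(float) for _ in range(6)],0); np.save("down.npy",I)
i=np.uint8(I)
c=cv2.resize(i[150:190,268:308],None,fx=14,fy=14,interpolation=cv2.INTER_CUBIC)
for k in range(0,40,5): cv2.putText(c,str(268+k),(k*14,10),0,.35,(0,255,255))
for k in range(0,40,5): cv2.putText(c,str(150+k),(0,k*14+7),0,.35,(0,255,0))
cv2.imwrite("pics/c5.png",c)
a=I.mean(2)
for r in range(164,182): print(r,a[r,283:296].round(0).astype(int))
E
```

```text
5.55 [ 0.5511 -0.3522  0.1545] [-1.7999e+02 -2.0000e-02  1.1017e+02] [ 48.  32. -25.  90.  15.  61.  39.] F [-2.2 -0.1  3.6] 
t [ 0.0009 -0.0002 -0.0001] w [-0.0001 -0.0002  0.0015]
164 [ 86  79  63  43  98 134 138 133  91  79  84 146 180]
165 [ 88  79  63  47  88  88  91 109  86  79  88 154 181]
166 [ 85  79  62  57  85  80  79  90  81  78  86 155 180]
167 [ 84  78  62  63  90  93  92  78  79  78  82 155 181]
168 [ 82  78  59  59  86  95  95  76  78  77  83 156 181]
169 [ 82  77  54  58  80  88  88  70  78  78  92 166 182]
170 [ 84  77  53  57  79  87  94  68  78  87 108 175 183]
171 [ 85  78  54  58  79  86  91  70  78  93 137 178 184]
172 [ 84  81  62  62  79  81  74  75  79  90 144 179 183]
173 [ 73  82  76  72  76  74  62  79  81  90 139 179 183]
174 [ 75  90  84  80  78  70  54  74  81  93 150 180 184]
175 [ 91  90  81  80  82  70  53  66  78  96 159 181 184]
176 [126  78  69  70  75  70  54  69  70  91 167 182 184]
177 [150  72  49  56  60  58  55  65  50  81 175 183 184]
178 [166  81  27  33  38  43  61  68  39  88 176 184 184]
179 [178 107  36  15  15  34  65  74  58 127 178 184 184]
180 [180 125  56  25  24  39  61  66  76 161 181 184 184]
181 [180 132  69  49  49  44  50  54  89 174 184 184 184]
```

View pics/c5.png

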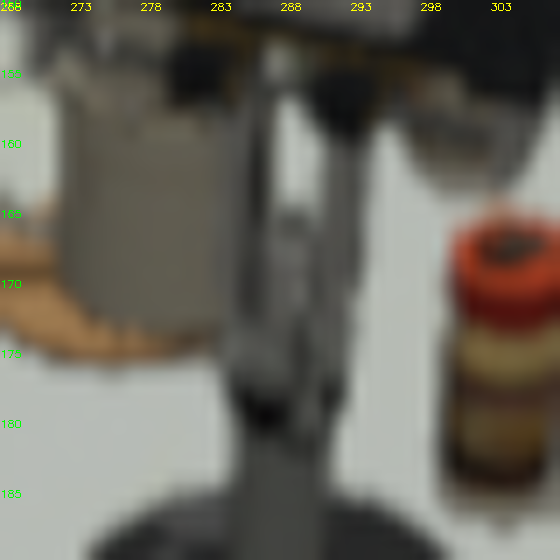

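The crop shows the column pushed down between the fingers. The stud top is at about (288,164) and the shoulder at row 168.7, where 168.75 was predicted for 46.3 mm, so there was no slip. The 3.6 N spring load agrees too. The wing and shadow hide the tape itself at (288,174.5). I'll hold briefly, then swing clockwise.

Request:
{"fn": "arm_command", "kwargs": {"moves": [{"tx": 0, "ty": 0, "tz": 0, "wx": 0, "wy": 0, "wz": 0}, {"tx": 0, "ty": 0, "tz": 0, "wx": 0, "wy": 0, "wz": 0}, {"tx": 0, "ty": 0, "tz": 0, "wx": 0, "wy": 0, "wz": 0.04}, {"tx": 0, "ty": 0, "tz": 0, "wx": 0, "wy": 0, "wz": 0.08}, {"tx": 0, "ty": 0, "tz": 0, "wx": 0, "wy": 0, "wz": 0.12}, {"tx": 0, "ty": 0, "tz": 0, "wx": 0, "wy": 0, "wz": 0.16}, {"tx": 0, "ty": 0, "tz": 0, "wx": 0, "wy": 0, "wz": 0.2}, {"tx": 0, "ty": 0, "tz": 0, "wx": 0, "wy": 0, "wz": 0.24}, {"tx": 0, "ty": 0, "tz": 0, "wx": 0, "wy": 0, "wz": 0.28}, {"tx": 0, "ty": 0, "tz": 0, "wx": 0, "wy": 0, "wz": 0.28}]}}

```text
time: 6.68
ee_pos: [0.5513, -0.3522, 0.1548]
tcp_rot: [180.0, 0.0, 77.9]
wrist_force: [-0.9, -1.5, 2.9]
finger_gap: 0.0212
finger_force: 35.6
```

```bash
python3 mv.py .551 -.352 .1545 110
python3 - <<'E'
from h import *
s=manip.read_state(); print(s["moment"],s["finger_gap"],s["finger_force"])
i=cam("scene")[0]; I=i.astype(float).mean(2)
c=cv2.resize(i[150:190,268:308],None,fx=14,fy=14,interpolation=cv2.INTER_CUBIC)
for k in range(0,40,5): cv2.putText(c,str(268+k),(k*14,10),0,.35,(0,255,255))
for k in range(0,40,5): cv2.putText(c,str(150+k),(0,k*14+7),0,.35,(0,255,0))
cv2.imwrite("pics/c6.png",c)
for r in range(164,182): print(r,I[r,283:296].round(0).astype(int))
E
```

```text
6.6833 [ 0.5513 -0.3522  0.1548] [1.7999e+02 2.0000e-02 7.7860e+01] [ 43.  31. -18.  91.  11.  60.  10.] F [-0.9 -1.5  2.9] 
t [ 0.0007 -0.0013  0.0012] w [ 1.000e-04  2.000e-04 -2.805e-01]
[-0.28794784  0.16888711  0.0533976 ] 0.021158350617116677 35.57269021868706
164 [ 88  72  57  27  39  76  74  72  76  81 103 100  80]
165 [ 87  72  58  42  63  76  73  72  75  81 104 104  82]
166 [ 86  72  58  58  83  79  72  74  77  80 106 120 103]
167 [ 80  71  55  57  87  90  75  75  75  81 114 157 156]
168 [ 78  70  50  53  83  90  75  77  76  83 128 176 181]
169 [ 86  74  51  55  77  82  73  77  77  85 136 178 184]
170 [ 87  78  54  58  78  81  75  76  76  86 138 179 184]
171 [ 87  81  62  67  78  75  76  75  76  84 134 178 184]
172 [ 85  84  77  69  77  69  81  78  78  86 128 179 184]
173 [ 74  83  83  72  73  67  88  85  80  88 132 179 184]
174 [ 73  79  84  81  76  64  84  87  83  87 136 178 184]
175 [ 93  70  77  80  80  64  74  82  83  83 145 180 184]
176 [129  67  65  71  71  61  70  75  71  83 164 183 184]
177 [151  68  45  54  52  60  71  58  50  79 174 184 184]
178 [166  82  26  34  38  66  73  42  31  89 176 184 184]
179 [178 108  37  17  25  64  76  35  50 126 179 184 184]
180 [180 127  56  25  30  63  72  33  71 162 182 185 184]
181 [181 133  70  49  50  55  56  35  88 175 184 184 184]
```

View pics/c6.png

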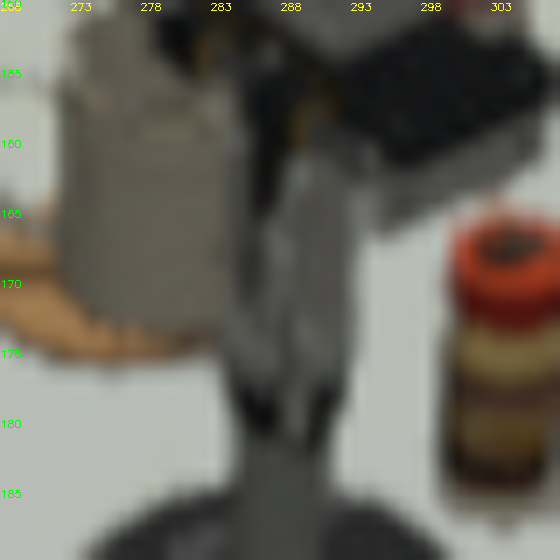

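The crop shows the wing at col 288.5 (it was at 289.7), so the finger has just reached it at yaw 78. I'll keep turning.

Request:
{"fn": "arm_command", "kwargs": {"moves": [{"tx": 0, "ty": 0, "tz": 0.001, "wx": 0, "wy": 0, "wz": 0.035}, {"tx": 0, "ty": 0, "tz": 0.001, "wx": 0, "wy": 0, "wz": 0.07}, {"tx": 0, "ty": 0, "tz": 0.001, "wx": 0, "wy": 0, "wz": 0.105}, {"tx": 0, "ty": 0, "tz": 0.001, "wx": 0, "wy": 0, "wz": 0.14}, {"tx": 0, "ty": 0, "tz": 0.001, "wx": 0, "wy": 0, "wz": 0.175}, {"tx": 0, "ty": 0, "tz": 0.001, "wx": 0, "wy": 0, "wz": 0.21}, {"tx": 0, "ty": 0, "tz": 0.001, "wx": 0, "wy": 0, "wz": 0.245}, {"tx": 0, "ty": 0, "tz": 0.001, "wx": 0, "wy": 0, "wz": 0.28}, {"tx": 0, "ty": 0, "tz": 0.001, "wx": 0, "wy": 0, "wz": 0.28}, {"tx": 0, "ty": 0, "tz": 0.001, "wx": 0, "wy": 0, "wz": 0.28}]}}

```text
time: 7.57
ee_pos: [0.5514, -0.3523, 0.1547]
tcp_rot: [180.0, -0.0, 46.2]
wrist_force: [0.1, -1.8, 5.3]
finger_gap: 0.0214
finger_force: 35.6
```

```bash
python3 mv.py .551 -.352 .1545 40
python3 - <<'E'
from h import *
s=manip.read_state(); print(s["moment"],s["finger_gap"],s["finger_force"])
E
```

```text
7.5667 [ 0.5514 -0.3523  0.1547] [179.96  -0.    46.24] [ 38.  31. -11.  91.   7.  59. -19.] F [ 0.1 -1.8  5.3] 
t [-0.0002 -0.0021  0.0006] w [ 0.0003 -0.      0.0545]
[-0.39729656 -0.02777332  0.06331598] 0.02144479410812431 35.58342967182398
```

Request:
{"fn": "arm_command", "kwargs": {"moves": [{"tx": 0, "ty": 0, "tz": 0.001, "wx": 0, "wy": 0, "wz": 0.03}, {"tx": 0, "ty": 0, "tz": 0.001, "wx": 0, "wy": 0, "wz": 0.06}, {"tx": 0, "ty": 0, "tz": 0.001, "wx": 0, "wy": 0, "wz": 0.09}]}}

```text
time: 7.82
ee_pos: [0.5514, -0.3524, 0.1546]
tcp_rot: [180.0, -0.0, 35.8]
wrist_force: [-0.7, -1.9, 6.8]
finger_gap: 0.0218
finger_force: 37.4
```

```bash
python3 mv.py .551 -.352 .1545 40
python3 - <<'E'
from h import *
s=manip.read_state(); print(s["moment"],s["finger_gap"],s["finger_force"])
i=cam("scene")[0]; j=cam("top")[0]
c=cv2.resize(i[155:190,273:303],None,fx=14,fy=14,interpolation=cv2.INTER_CUBIC)
d=cv2.resize(j[180:215,310:335],None,fx=14,fy=14,interpolation=cv2.INTER_CUBIC)
for k in range(0,30,5): cv2.putText(c,str(273+k),(k*14,10),0,.35,(0,255,255))
for k in range(0,35,5): cv2.putText(c,str(155+k),(0,k*14+7),0,.35,(0,255,0))
cv2.imwrite("pics/c7.png",np.hstack([c,d]))
E
```

```text
7.8167 [ 0.5514 -0.3524  0.1546] [ 1.7996e+02 -2.0000e-02  3.5770e+01] [ 36.  30.  -9.  91.   5.  59. -28.] F [-0.7 -1.9  6.8] 
t [-0.0005 -0.0022  0.0003] w [ 0.0003 -0.0002 -0.0369]
[-0.42488579  0.20832964  0.23473313] 0.021752259365298836 37.41986431181431
```

View pics/c7.png

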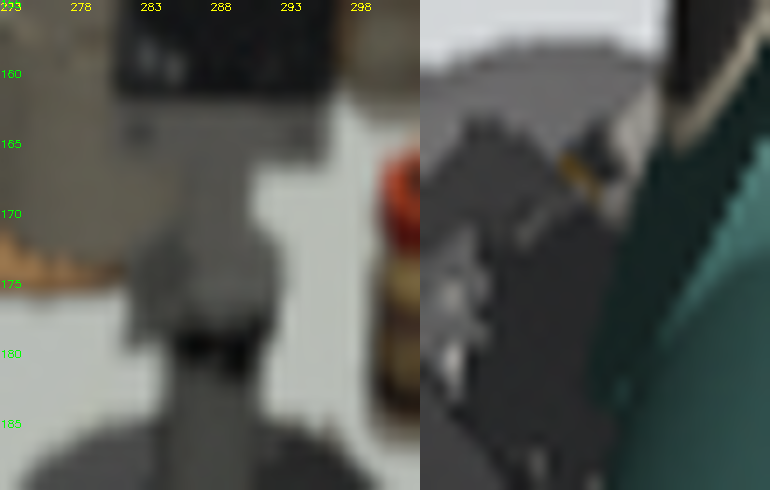

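The crop shows the wing swung to the left, its tip at scene (282,172-179) and so at azimuth about 90°, with the finger 36° behind it. It is nearly closed, so I'll go on in small steps to the stop.

Request:
{"fn": "arm_command", "kwargs": {"moves": [{"tx": 0, "ty": 0, "tz": 0, "wx": 0, "wy": 0, "wz": 0.02}, {"tx": 0, "ty": 0, "tz": 0, "wx": 0, "wy": 0, "wz": 0.04}, {"tx": 0, "ty": 0, "tz": 0, "wx": 0, "wy": 0, "wz": 0.04}]}}

```text
time: 8.17
ee_pos: [0.5513, -0.3524, 0.1545]
tcp_rot: [180.0, -0.0, 31.2]
wrist_force: [-1.0, -1.2, 7.1]
finger_gap: 0.0213
finger_force: 40.3
```

```bash
python3 mv.py .551 -.352 .1545 25; python3 -c "
from h import *
s=manip.read_state();print(s['moment'],s['finger_gap'],s['finger_force'])"
```

```text
8.1667 [ 0.5513 -0.3524  0.1545] [179.97  -0.    31.22] [ 36.  30.  -8.  91.   5.  59. -33.] F [-1.  -1.2  7.1] 
t [-0.0002 -0.002   0.0002] w [ 0.0003 -0.      0.0543]
[-0.24831727  0.4370683   0.68287103] 0.021254542535420553 40.3164567053318
```

Request:
{"fn": "arm_command", "kwargs": {"moves": [{"tx": 0, "ty": 0, "tz": 0, "wx": 0, "wy": 0, "wz": 0.015}, {"tx": 0, "ty": 0, "tz": 0, "wx": 0, "wy": 0, "wz": 0.03}, {"tx": 0, "ty": 0, "tz": 0, "wx": 0, "wy": 0, "wz": 0.03}]}}

```text
time: 8.42
ee_pos: [0.5508, -0.3527, 0.1545]
tcp_rot: [180.0, 0.0, 27.8]
wrist_force: [-4.0, -2.8, 7.9]
finger_gap: 0.0217
finger_force: 51.9
```

```bash
python3 mv.py .551 -.352 .1545 25; python3 -c "
from h import *
s=manip.read_state();print(s['moment'],s['finger_gap'],s['finger_force'])"
```

```text
8.4167 [ 0.5508 -0.3527  0.1545] [1.7998e+02 5.0000e-02 2.7810e+01] [ 35.  30.  -7.  91.   4.  59. -36.] F [-4.  -2.8  7.9] 
t [ 0.002  -0.0021 -0.0001] w [0.0002 0.0004 0.0245]
[-0.50291822  1.06669298  0.87702092] 0.021701443799007392 51.87540024518967
```

Request:
{"fn": "arm_command", "kwargs": {"moves": [{"tx": 0, "ty": 0, "tz": 0, "wx": 0, "wy": 0, "wz": 0.01}, {"tx": 0, "ty": 0, "tz": 0, "wx": 0, "wy": 0, "wz": 0.02}, {"tx": 0, "ty": 0, "tz": 0, "wx": 0, "wy": 0, "wz": 0.02}]}}

```text
time: 8.67
ee_pos: [0.5501, -0.353, 0.1544]
tcp_rot: [-180.0, 0.1, 25.5]
wrist_force: [-8.5, -2.4, 11.2]
finger_gap: 0.0216
finger_force: 47.7
```

```bash
python3 mv.py .551 -.352 .1545 25
python3 - <<'E'
from h import *
s=manip.read_state(); print(s["moment"],s["finger_gap"],s["finger_force"])
i,K,R,t=cam("scene")
c=cv2.resize(i[155:190,273:303],None,fx=14,fy=14,interpolation=cv2.INTER_CUBIC)
for k in range(0,30,5): cv2.putText(c,str(273+k),(k*14,10),0,.35,(0,255,255))
for k in range(0,35,5): cv2.putText(c,str(155+k),(0,k*14+7),0,.35,(0,255,0))
cv2.imwrite("pics/c8.png",c)
for a in(75,80,85,90,95,130,138,144):
    q=np.radians(a); print(a,[(proj(K,R,t,(.551+r*np.cos(q),-.352+r*np.sin(q),z))+[.5,.6]).round(1).tolist() for r,z in((.047,.175),(.047,.145))])
E
```

```text
8.6667 [ 0.5501 -0.353   0.1544] [-1.800e+02  1.100e-01  2.555e+01] [ 35.  30.  -7.  91.   4.  59. -38.] F [-8.5 -2.4 11.2] 
t [ 0.0049 -0.002  -0.0002] w [-0.      0.0009  0.0048]
[-0.54593602  2.10744373  0.99142071] 0.021617150074113314 47.732284516096115
75 [[279.9, 171.8], [279.8, 176.9]]
80 [[280.5, 172.3], [280.4, 177.3]]
85 [[281.1, 172.7], [281.0, 177.8]]
90 [[281.8, 173.1], [281.7, 178.2]]
95 [[282.6, 173.5], [282.4, 178.6]]
130 [[288.7, 174.8], [288.5, 179.8]]
138 [[290.2, 174.7], [289.9, 179.8]]
144 [[291.3, 174.6], [291.0, 179.6]]
```

View pics/c8.png

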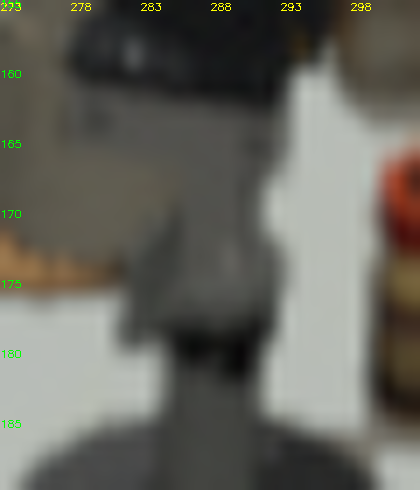

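The crop shows the wing tip at scene (281,172-179), azimuth about 86°, which is about 53° from the start. Further turning only displaces the hand, so the lever is at its stop. I'll let it settle and hand in.

Request:
{"fn": "arm_command", "kwargs": {"moves": [{"tx": 0, "ty": 0, "tz": 0, "wx": 0, "wy": 0, "wz": 0}, {"tx": 0, "ty": 0, "tz": 0, "wx": 0, "wy": 0, "wz": 0}, {"tx": 0, "ty": 0, "tz": 0, "wx": 0, "wy": 0, "wz": 0}, {"tx": 0, "ty": 0, "tz": 0, "wx": 0, "wy": 0, "wz": 0}, {"tx": 0, "ty": 0, "tz": 0, "wx": 0, "wy": 0, "wz": 0}, {"tx": 0, "ty": 0, "tz": 0, "wx": 0, "wy": 0, "wz": 0}]}}

```text
time: 9.22
ee_pos: [0.5502, -0.3529, 0.1545]
tcp_rot: [180.0, 0.1, 25.6]
wrist_force: [-9.7, -2.2, 11.1]
finger_gap: 0.0214
finger_force: 47.7
```

```bash
python3 mv.py .551 -.352 .1545 25; python3 -c "
from station import manip
print(manip.finish_job())"
```

```text
9.2167 [ 0.5502 -0.3529  0.1545] [1.800e+02 1.000e-01 2.562e+01] [ 35.  30.  -7.  91.   4.  59. -38.] F [-9.7 -2.2 11.1] 
t [ 0.0046 -0.002  -0.0001] w [0.     0.0009 0.0054]
the job is handed in; nothing more can be done
None
```

I handed the job in at 9.2 s with no verdict returned: the column is pushed down 46.3 mm to my camera estimate of the tape height (46–47 mm; the tape was hidden at the ring, so not seen level), the lever is closed to its stop, and the fingers still grip the column at about 48 N.

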